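# Lock the cover of the air filter unit

## Task

The filter of the bench-top air filter unit has been changed and its spring-hinged top cover still stands ajar. Using only a fingertip, with nothing pinched or picked up, press the cover down flush and, before letting it up, turn a slotted quarter-turn fastener clockwise with the fingertip in its slot; lock both fasteners this way, each turned to its stop, so that the cover stays shut when you let go. Leave the things lying about where they are.

Things in the scene. Friction and masses are not known exactly. Their poses are not given: they have to be found in the camera images.
- air_filter: White sheet-metal air filter unit, a box 240 (x) x 280 (y) x 105 mm, fixed to the worktop. Origin: centre of its underside. Its front (own -x: switch, upright slots) faces the robot, give or take its yaw. A grey cover, hinged at the back on a line parallel to own y at own x = +87 mm, 105 mm up, lies in its top.
- cover (a joint): Angle of the grey cover (168 mm deep, 226 wide, 4 thick), rad: 0 = shut on a solid stop, flush with the unit's rim, its top 105 mm above the worktop; grows as the front edge rises. Hinge springs hold it ajar at about 0.2 and push it back up if let go; about 10 N at the fasteners presses it shut. Locked, it may spring back by about 0.01.
- cover_edge (a point): Middle of the cover's front edge, on its top face, 170 mm in front of the hinge line.
- fastener_l (a joint): Angle of the left fastener (at the unit's own +y), rad: starts between 0 and 0.5 (unlocked), turns clockwise seen from above to a stop at 1.571 (locked); light friction, about 0.1 N m, stays where left. From about 0.8 on its tongue, under the cover, swings beneath the front rim and holds the cover down; this needs the cover pressed below about 0.025.
- fastener_r (a joint): The same for the right fastener (at the unit's own -y); it turns clockwise too. On either, a tongue turned out while the cover is up lands on top of the rim and keeps the cover from shutting, until it is turned back.
- slot_l (a point): Middle of the floor of the left fastener's finger slot, on the dial's axis, 128 mm in front of the hinge line, 62 mm left of the unit's middle. Turns with the dial: own y along the slot, z along the axis, up. Aluminium dial, 59 mm across; the slot crosses it, 26 mm wide, 13.5 deep, floor 4.5 mm above the cover. At angle 0 it lies along the unit's own y, locked along own x.
- slot_r (a point): The same for the right fastener, 62 mm right of the unit's middle. Round each dial stands a fixed black collar, 65 mm inside, 76 mm outside, as high as the dial: 18 mm above the cover. Small white marks at the cover's front edge show where the slots point when locked.
- screwdriver: Small screwdriver, 138 x 19 x 18 mm, lying in front of the unit; to be left alone. Origin: middle of its underside.
- tape: Roll of masking tape, 66 mm across, 18 mm high, lying beside the unit; to be left alone. Origin: middle of its underside.
- amber_bottle: Small amber glass bottle with black cap, 45 mm across, 90 mm high, beside the unit; to be left alone. Origin: middle of its underside.
- marker: Felt marker, 137 x 13 x 15 mm, lying to the right on the worktop; to be left alone. Origin: middle of its underside.
- dish: Culture dish with lid, 57 mm across, 15 mm high, to the right on the worktop; to be left alone. Origin: middle of its underside.

How it is judged:
By the outcome, as a careful person would: the job done as asked, in the order asked, and still so for the second after the job is handed in, with the robot touching nothing.
It also fails if it takes over 59 s, if anything falls off the work surface, if the arm or the gripper's body presses on something with over 40 N, if the wrist force passes 120 N, or if a joint passes its speed limit or range.

## Robot

A 7-joint arm with a two-finger parallel gripper is mounted at the origin on a cart in front of the work surface, level with it; the furniture and walls round the work are solid. World frame = base frame: x ahead of the robot, y to its left, z up, the work surface at z = 0. Lengths are in m, angles in rad, forces in N, time in s.
With the tool pointing down it reaches from about 0.4 to 0.875 m from the base axis. Payload 19.3 kg.
Tool frame: the origin (TCP) lies between the finger pads; the fingertips stand ahead of it and the grasp point (between the pads) lies 8 mm behind it (bot.tip_extent is the x of the fingertips in the tool frame, in m); x points along the fingers, y is the direction in which the jaws open and shut, and the axes are right-handed (so a half turn about x gives the same grasp; the last joint's range is limited). The gripper opens to 85 mm and grips with 20 to 120 N. Pads are 22 mm wide; open, the fingers measure 114 mm over their backs; the gripper's body (76 mm by 85 mm) begins 54 mm behind the grasp point. The pads swing forward as they close: fully open they stand 13 mm farther back than shut.
Start: joints at [1.072, 0.521, -0.036, 1.599, 0.021, 1.021, -0.113], TCP at [0.26, -0.568, 0.242] pointing down, gripper open.
Joint ranges: [-2.91, 2.91], [-0.3, 2.13], [-1.5, 1.42], [0.17, 2.43], [-1.26, 4.41], [0.16, 1.93], [-2.52, 2.52]. Speed limits (rad/s): [1.89, 1.89, 2.39, 2.39, 3.01, 3.01, 3.01].

## Interface

Orientations are given as [roll, pitch, yaw] about the fixed x, y, z axes, in that order (R = Rz(yaw) Ry(pitch) Rx(roll)).
In Python, from workcell import observe, grab_frame, camera_info, bot, nets gives the robot as it stands.
- The arm moves only by the tool jog_arm, never from a script. Its argument "commands" is a list of rows, each a list of 6 numbers: the shift along the tool's x, y, z in mm, then the turn, a rotation vector about the tool's x, y, z in rad. A call has 1 to 20 rows; each row shifts and turns the pose as measured when the row begins, along the tool's axes as they then stand; what a row does not reach is not made up. A row lasts 1/10 s, in which the tool goes at most 50 mm and 8.59 degrees, less where a joint would pass 70% of its speed; a pose out of reach is approached as far as the arm can. A call is refused whole if a number of a shift passes 50 or a number of a turn 0.15, either way. A call with a gripper value outside its range is refused whole. "gripper" is the closure in counts, from 0 (fully open) to 255 (shut), set as the call begins (left out, the last holds). The fingers move at their own pace and stop on an object; "newtons" is the grip in N (left out, the last holds). Time passes only in rows, so rows that do not move let the fingers close. It gives the time, the measured TCP pose, the force and the opening at its end, in the units of the state.
- observe(): the state, without advancing time (a new reading comes with each control period).
- grab_frame(name): name is "side" or "top" or "wrist"; returns the picture (400x640x3 uint8, red, green, blue); there is no depth.
- camera_info(name): a dict with "fov_y" (degrees; the focal length in pixels is half the picture's height over the tangent of half this angle, whatever the lens; pixels are square), "cx", "cy" (the principal point, pixels), "R" (3x3) and "t" (3): a world point X has camera coordinates R X + t; the wrist camera has in their place "tool_from_camera" (4x4, takes a point from camera to tool coordinates, whose origin is the TCP and whose axes are the tool frame's). Camera axes: x right, y down, z forward; pixel columns grow to the right and rows downward; lengths in m; the calibration is good to about 2 mm. The wrist camera is an equidistant fisheye: a pixel r from the principal point sees the ray r / f radians off the axis. A picture is of the moment at which its call begins: read the wrist's pose just before it. camera_info takes no time and is no camera call.
- bot.job_done(): hands the job in, once; it reports no verdict.
Trained networks look in the newest picture that a camera, given by its name, has taken for a name from the list of things; names that differ only in an ending like _2 or _b are one class to them, and where a whole thing is asked for, a point or a joint stands for the part that bears it (a point fixed in the world has none). Each returns a list of dicts, best first, with "p" (0 to 1); they miss things now and then, are a little off and sometimes report something else, mostly with a low value. They report only what shows in the picture. A call takes as long as a camera call.
- nets.find_in(camera, name): "rect" ([left, top, right, bottom] in pixels, round what is visible of it).
- nets.silhouettes(camera, name): "mask" (400x640 bool, what is visible of it) and "rect" ([left, top, right, bottom] in pixels, round what is visible of it).
- nets.pinpoint(camera, name): "location" ([column, row] in pixels: a listed point, or the origin of a listed thing).
The state is a dict: "clock": time; "qpos": joint angles; "qd": joint speeds; "joint_efforts": joint torques, N m; "position": TCP position; "tool_rot": TCP orientation; "force": force on the tool from outside, world axes, zero at the start; "moment": the same for the moment, N m; "grip_width": finger opening in m.
Only numpy, scipy, OpenCV 4.12 (cv2) and the standard library are available. Lean on these libraries where they do the work, as an engineer would, in place of code of your own. Each camera call takes 0.05 s, during which the arm holds its last target.

## Working session

There is one attempt and no reset: what is moved stays moved. The work goes in short steps, Python scripts to look and compute and a tool call to move; the robot and the scene stay as the last step left them, time stands still between calls to the robot, and variables do not carry over. Pictures are saved under pics/ and viewed, and the job is handed in when it is done.

Besides the shell and the picture viewer there is one more tool, called after "Call:" as a command line: name --pt "numbers of a row" for each row, then --argument value for the rest. jog_arm: Moves the arm, as the interface text tells. Its arguments: {"type":"object","properties":{"commands":{"type":"array","items":{"type":"array","items":{"type":"number"}}},"gripper":{"type":"number"},"newtons":{"type":"number"}},"required":["commands"]}

```bash
ls; mkdir -p pics
cat > h.py <<'E'
import numpy as np,cv2
from scipy.spatial.transform import Rotation as Ro
from workcell import observe, grab_frame, camera_info, bot, nets
def save(n,f): 
    im=grab_frame(n); cv2.imwrite('pics/'+f,im[:,:,::-1]); return im
def ray(cam,px):
    c=camera_info(cam); f=200/np.tan(np.radians(c['fov_y'])/2)
    d=np.array([(px[0]-c['cx'])/f,(px[1]-c['cy'])/f,1.]); R=np.array(c['R']);t=np.array(c['t'])
    return -R.T@t, R.T@d
def onz(cam,px,z):
    o,d=ray(cam,px); return o+d*(z-o[2])/d[2]
def proj(cam,X):
    c=camera_info(cam); f=200/np.tan(np.radians(c['fov_y'])/2)
    p=np.array(c['R'])@X+np.array(c['t']); return np.array([c['cx']+f*p[0]/p[2],c['cy']+f*p[1]/p[2]])
def tri(p1,p2,c1='top',c2='side'):
    o1,d1=ray(c1,p1);o2,d2=ray(c2,p2);A=np.stack([d1,-d2],1);s=np.linalg.lstsq(A,o2-o1,rcond=None)[0]
    a=o1+d1*s[0];b=o2+d2*s[1];return (a+b)/2,np.linalg.norm(a-b)
E
python3 - <<'E'
from h import *
print(observe(),bot.tip_extent)
for c in('top','side','wrist'):
    save(c,c+'0.png'); ci=camera_info(c); print(c,ci)
    if c=='wrist':continue
    for n in('slot_l','slot_r','cover_edge','air_filter'):
        print(n,[(np.round(d['location'],1),round(d['p'],2)) for d in nets.pinpoint(c,n)][:3])
E
```

```text
pics
{'clock': 0.0, 'qpos': array([ 1.07181876,  0.52200879, -0.03631671,  1.59998707,  0.02121158,
        1.02112114, -0.11280271]), 'qd': array([-0.00063113, -0.00163537,  0.00127902, -0.00018063,  0.00070354,
       -0.00086381, -0.00027151]), 'joint_efforts': array([-1.57605285e-03, -9.27119422e+01,  1.97873734e+00, -3.69932413e+01,
        1.77247199e-02,  8.20844492e-03,  2.61670272e-05]), 'position': array([ 0.25967406, -0.5681471 ,  0.24173661]), 'tool_rot': array([-1.48551562,  1.56965727,  2.08483833]), 'force': array([-0.00190136, -0.25170127, -0.09176762]), 'moment': array([ 0.02019474, -0.00468135,  0.03820422]), 'grip_width': 0.08536723702359371} 0.011
top {'fov_y': 51.474111354618685, 'cx': 318.4555503019882, 'cy': 206.21354915394613, 'R': array([[ 0.01128835, -0.99990782, -0.00754551],
       [-0.99034726, -0.01013725, -0.13823729],
       [ 0.13814806,  0.00903314, -0.99037039]]), 't': array([-0.06576609,  0.53776539,  1.14678293])}
slot_l [(array([244.4, 218. ]), 0.81)]
slot_r [(array([244.4, 218. ]), 0.81)]
cover_edge [(array([275. , 228.3]), 0.59)]
air_filter [(a
[... 353 characters left out ...]
4), (array([285.4, 199.4]), 0.6), (array([433.8, 250.1]), 0.52)]
slot_r [(array([247.4, 211.7]), 0.74), (array([285.4, 199.4]), 0.6), (array([433.8, 250.1]), 0.52)]
cover_edge []
air_filter [(array([265.8, 222.2]), 0.74), (array([292.1, 255.1]), 0.44)]
wrist {'fov_y': 65.70646984690485, 'cx': 317.7594948853928, 'cy': 196.88648887596045, 'tool_from_camera': array([[ 1.44210561e-05, -2.78528986e-01,  9.60427823e-01,
        -1.31014864e-01],
       [ 9.99999993e-01, -1.12405283e-04, -4.76133495e-05,
        -8.98487455e-05],
       [ 1.21218860e-04,  9.60427817e-01,  2.78528983e-01,
        -7.02797098e-02],
       [ 0.00000000e+00,  0.00000000e+00,  0.00000000e+00,
         1.00000000e+00]])}
```

View pics/top0.png

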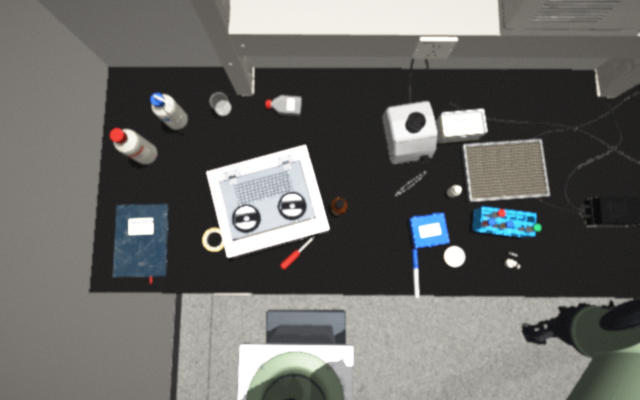

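View pics/side0.png

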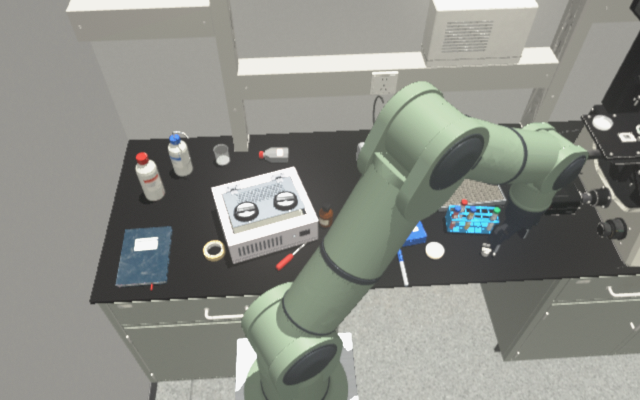

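View pics/wrist0.png

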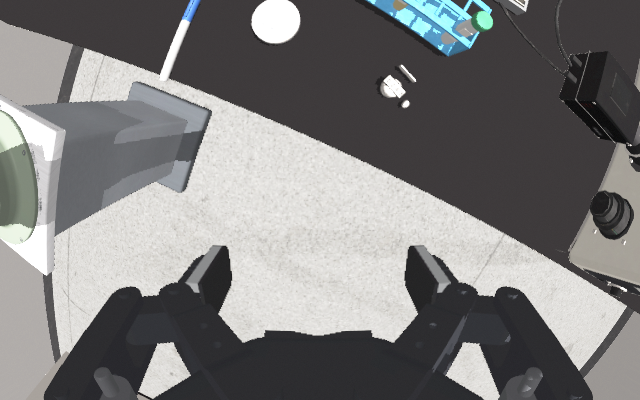

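Run:
```python
from h import *
im=cv2.imread('pics/top0.png')
cv2.imwrite('pics/topz.png',cv2.resize(im[135:265,195:345],None,fx=5,fy=4.6,interpolation=cv2.INTER_CUBIC)[:600,:800])
im=cv2.imread('pics/side0.png')
cv2.imwrite('pics/sidez.png',cv2.resize(im[160:275,200:340],None,fx=5,fy=5,interpolation=cv2.INTER_CUBIC)[:600,:800])
print(tri((244.4,218),(247.4,211.7)),tri((292,205.3),(285.4,199.4)))
for p in [(207,172),(305,146),(329,230),(228,257)]: print(p,onz('top',p,.105))
print(observe()['clock'])
```

```text
(array([0.4907669 , 0.12701949, 0.14002218]), np.float64(0.007866599203775948)) (array([0.52474266, 0.00763387, 0.14747821]), np.float64(0.0002985838407154736))
(207, 172) [0.61999953 0.24420538 0.105     ]
(305, 146) [ 0.69544418 -0.02178034  0.105     ]
(329, 230) [ 0.46522278 -0.08943108  0.105     ]
(228, 257) [0.39077013 0.17734561 0.105     ]
0.55
```

View pics/topz.png

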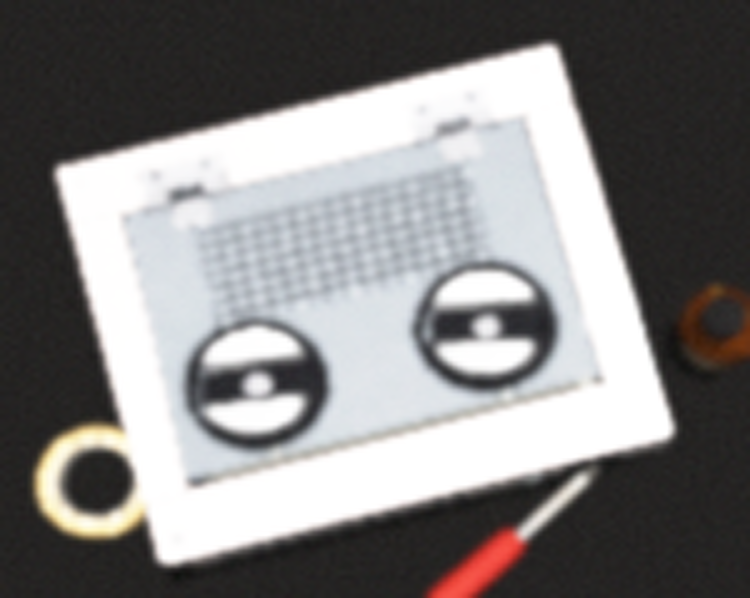

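View pics/sidez.png

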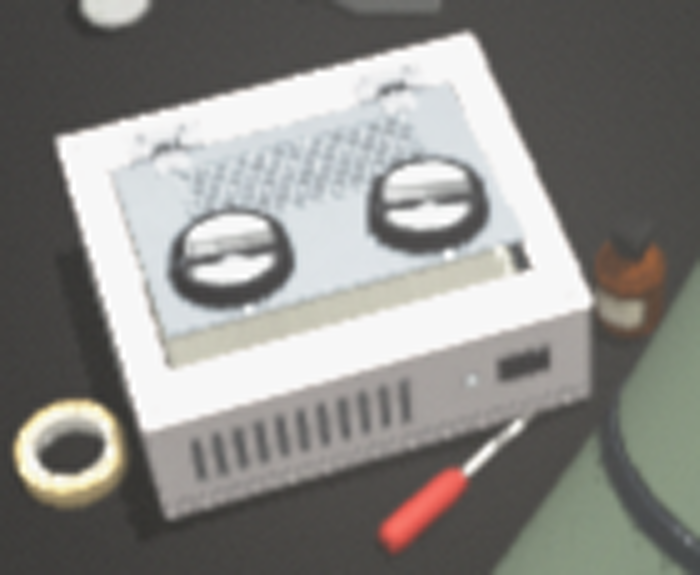

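```bash
cat > fit.py <<'E'
from h import *
P=np.array([onz('top',p,.105)[:2] for p in [(206,170.9),(306.6,144.1),(330.4,229.6),(227,257.8)]])
M=np.array([[.12,.14],[.12,-.14],[-.12,-.14],[-.12,.14]])
c=P.mean(0); Q=P-c; H=M.T@Q; yaw=np.arctan2(H[0,1]-H[1,0],H[0,0]+H[1,1])
R2=np.array([[np.cos(yaw),-np.sin(yaw)],[np.sin(yaw),np.cos(yaw)]])
def own(x,y,z): return np.append(c+R2@[x,y],z)
def slot(s,th,h=.0045): # s=+1 left
    return own(.087-.128*np.cos(th)+h*np.sin(th), .062*s, .105+.128*np.sin(th)+h*np.cos(th))
if __name__=='__main__':
    print(c,np.degrees(yaw),Q-M@R2.T)
    for th in (0.15,.2,.25):
        print(th,[(slot(s,th).round(4),proj('top',slot(s,th)).round(1),proj('side',slot(s,th)).round(1)) for s in(1,-1)])
    o=observe(); R=Ro.from_euler('xyz',o['tool_rot']).as_matrix(); print(R.round(3))
E
python3 fit.py
```

```text
[0.54471669 0.07693734] 15.927146478253123 [[ 0.00134333  0.00259315]
 [ 0.00233291 -0.00133214]
 [-0.00141033 -0.00253731]
 [-0.0022659   0.0012763 ]]
0.15 [(array([0.4903, 0.1259, 0.1286]), array([247.1, 218.8]), array([246.9, 214. ])), (array([0.5243, 0.0066, 0.1286]), array([292.8, 206.5]), array([286.1, 203.4]))]
0.2 [(array([0.4916, 0.1263, 0.1348]), array([246.6, 218.1]), array([246.5, 212.4])), (array([0.5256, 0.007 , 0.1348]), array([292.5, 205.6]), array([285.8, 201.8]))]
0.25 [(array([0.4932, 0.1267, 0.141 ]), array([246. , 217.2]), array([246.2, 210.7])), (array([0.5272, 0.0075, 0.141 ]), array([292.2, 204.7]), array([285.6, 200.1]))]
[[-0.     0.416 -0.909]
 [ 0.    -0.909 -0.416]
 [-1.    -0.     0.   ]]
```

```bash
cat > plan.py <<'E'
from fit import *
def pose():
    o=observe(); return np.array(o['position']),Ro.from_euler('xyz',o['tool_rot'])
def mkrot(yang,tilt=0):
    # tool y horizontal at world angle yang (before tilt), x down; then tilt about own y so the tool axis follows cover angle tilt
    y=np.array([np.cos(yang),np.sin(yang),0]);x=np.array([0,0,-1.]);z=np.cross(x,y)
    R=Ro.from_matrix(np.stack([x,y,z],1))
    ax=np.append(R2@[0,1],0)
    return Ro.from_rotvec(ax*tilt)*R
def rows(p,R,p1,R1,n,rmax=.15,smax=50):
    out=[];w=(R.inv()*R1).as_rotvec()
    for i in range(n):
        d=(R.inv()).apply((p1-p)/(n-i))*1000; wv=(R.inv()*R1).as_rotvec()/(n-i)
        d=np.round(d,1);wv=np.round(wv,3); out.append([*d.tolist(),*wv.tolist()])
        p=p+R.apply(d)/1000; R=R*Ro.from_rotvec(wv)
    return out
E
python3 - <<'E'
from plan import *
p,R=pose(); s=slot(1,.2)
t=np.array([s[0],s[1],.27])
for r in rows(p,R,t,mkrot(np.radians(94.5)),20): print(r)
E
```

```text
[-1.4, -26.8, -25.0, -0.14, -0.0, 0.0]
[-1.4, -23.0, -28.5, -0.14, -0.0, 0.0]
[-1.4, -18.8, -31.4, -0.14, -0.0, 0.0]
[-1.4, -14.3, -33.7, -0.139, -0.0, 0.0]
[-1.4, -9.4, -35.4, -0.14, -0.0, 0.0]
[-1.4, -4.4, -36.3, -0.139, -0.0, 0.0]
[-1.4, 0.7, -36.6, -0.14, -0.0, -0.0]
[-1.4, 5.8, -36.2, -0.139, -0.0, -0.0]
[-1.4, 10.7, -35.0, -0.14, -0.0, -0.0]
[-1.4, 15.5, -33.2, -0.139, -0.0, -0.0]
[-1.4, 19.9, -30.7, -0.14, -0.0, -0.0]
[-1.4, 24.0, -27.6, -0.139, -0.0, -0.0]
[-1.4, 27.6, -24.0, -0.14, -0.0, -0.0]
[-1.4, 30.7, -20.0, -0.139, -0.0, -0.0]
[-1.3, 33.2, -15.5, -0.14, -0.0, -0.0]
[-1.4, 35.0, -10.7, -0.139, -0.0, -0.0]
[-1.3, 36.2, -5.8, -0.14, -0.0, -0.0]
[-1.4, 36.6, -0.6, -0.139, -0.0, -0.0]
[-1.3, 36.4, 4.4, -0.14, -0.0, -0.0]
[-1.4, 35.3, 9.4, -0.139, -0.0, -0.0]
```

Call:
jog_arm --pt "-1.4 -27 -25 -0.14 0 0" --pt "-1.4 -23 -28.5 -0.14 0 0" --pt "-1.4 -19 -31 -0.14 0 0" --pt "-1.4 -14 -34 -0.14 0 0" --pt "-1.4 -9 -35 -0.14 0 0" --pt "-1.4 -4 -36 -0.14 0 0" --pt "-1.4 1 -37 -0.14 0 0" --pt "-1.4 6 -36 -0.14 0 0" --pt "-1.4 11 -35 -0.14 0 0" --pt "-1.4 15.5 -33 -0.14 0 0" --gripper 255 --newtons 20

```text
clock: 1.55
position: [0.3709, -0.2108, 0.2561]
tool_rot: [-0.312, 1.566, -1.577]
force: [0.3, -0.1, 0.2]
grip_width: 0.0
```

Call:
jog_arm --pt "-1.4 20 -31 -0.14 0 0" --pt "-1.4 24 -28 -0.14 0 0" --pt "-1.4 27.6 -24 -0.14 0 0" --pt "-1.4 31 -20 -0.14 0 0" --pt "-1.4 33 -15.5 -0.14 0 0" --pt "-1.4 35 -11 -0.14 0 0" --pt "-1.4 36 -6 -0.14 0 0" --pt "-1.4 36.6 -0.6 -0.14 0 0" --pt "-1.4 36 4.4 -0.14 0 0" --pt "-1.4 35 9 -0.14 0 0" --pt "0 0 0 0 0 0"

```text
clock: 2.65
position: [0.4601, 0.1633, 0.2714]
tool_rot: [-0.847, 1.562, -0.646]
force: [0.1, -0.9, 0.4]
grip_width: 0.0
```

Run:
```python
from plan import *
p,R=pose(); s=slot(1,.2)
im=save('wrist','w1.png')
print(p,R.as_matrix().round(3),observe()['qpos'],bot.tip_extent)
for n in('slot_l','cover_edge'):
    print(n,[(np.round(d['location'],1),round(d['p'],2)) for d in nets.pinpoint('wrist',n)][:3])
c=camera_info('wrist');f=200/np.tan(np.radians(c['fov_y'])/2);T=np.array(c['tool_from_camera'])
for k in(1,-1):
    X=R.inv().apply(slot(k,.2)-p); q=T[:3,:3].T@(X-T[:3,3]); th=np.arctan2(np.hypot(q[0],q[1]),q[2]); u=q[:2]/np.hypot(*q[:2])
    print(np.array([c['cx'],c['cy']])+f*th*u)
```

```text
[0.46013742 0.16330788 0.27141087] [[ 0.007 -0.2    0.98 ]
 [-0.006  0.98   0.2  ]
 [-1.    -0.007  0.006]] [ 0.2642006   0.38748332 -0.9326337   1.88795872  0.36995905  1.04475345
  0.94321497] 0.011
slot_l [(array([276.4, 212.1]), 0.74), (array([160.7, 222. ]), 0.6)]
cover_edge [(array([203.9, 176.3]), 0.68), (array([377.1, 163.6]), 0.41)]
[272.65580726 213.63588951]
[156.26876896 220.71362735]
```

View pics/w1.png

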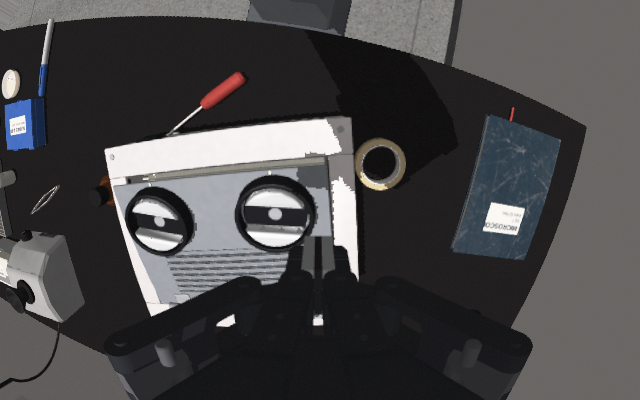

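```bash
cat > wr.py <<'E'
from plan import *
c=camera_info('wrist');f=200/np.tan(np.radians(c['fov_y'])/2);T=np.array(c['tool_from_camera'])
def wproj(X,p,R):
    q=T[:3,:3].T@(R.inv().apply(X-p)-T[:3,3]); th=np.arctan2(np.hypot(q[0],q[1]),q[2]); u=q[:2]/np.hypot(*q[:2])
    return np.array([c['cx'],c['cy']])+f*th*u
def won(px,z,p,R):
    v=np.array(px)-[c['cx'],c['cy']]; r=np.hypot(*v); th=r/f
    d=np.append(v/r*np.sin(th),np.cos(th)); d=R.apply(T[:3,:3]@d); o=p+R.apply(T[:3,3])
    return o+d*(z-o[2])/d[2]
E
python3 - <<'E'
from wr import *
p,R=pose()
print('tip',wproj(p+R.apply([.011,0,0]),p,R),wproj(p+R.apply([.011,.0145,-.011]),p,R),wproj(p+R.apply([.011,-.0145,-.011]),p,R))
for px in[(275.5,213),(159.5,221.5)]:
    print(won(px,.1348,p,R),slot(1,.2))
im=cv2.imread('pics/w1.png');cv2.imwrite('pics/w1z.png',cv2.resize(im[140:290,100:360],None,fx=3,fy=3,interpolation=cv2.INTER_CUBIC))
E
```

```text
tip [317.77095207 253.23625423] [346.88484775 233.34048961] [288.65316377 233.34433757]
[0.48950821 0.1231073  0.1348    ] [0.49159012 0.12625173 0.13483997]
[0.52348094 0.00489085 0.1348    ] [0.49159012 0.12625173 0.13483997]
```

View pics/w1z.png

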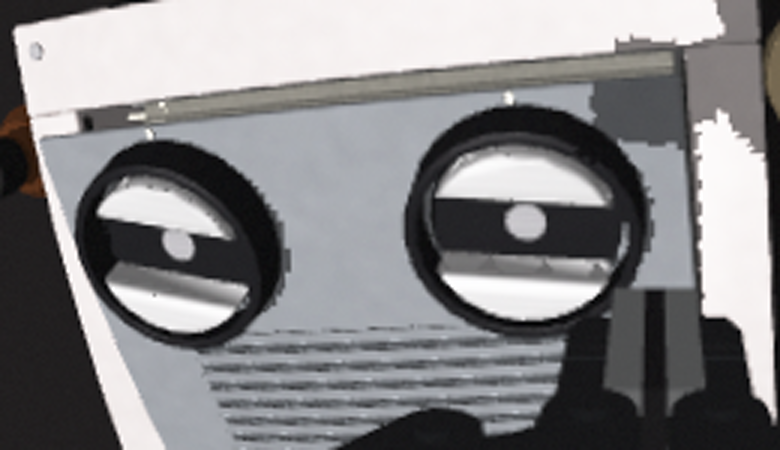

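```bash
cat >> wr.py <<'E'
def wplane(px,h,th,p,R):
    "intersect pixel ray with plane h above cover top at angle th -> cover coords (d in front of hinge, lateral y)"
    a=won(px,0,p,R); o=p+R.apply(T[:3,3]); d=a-o
    ex=np.append(R2@[1,0],0); n=np.cos(th)*np.array([0,0,1])+np.sin(th)*ex
    u=np.cos(th)*ex-np.sin(th)*np.array([0,0,1]); v=np.append(R2@[0,1],0)
    H=own(.087,0,.105)
    X=o+d*((n@(H-o)+h)/(n@d)); return X,np.array([u@(X-H),v@(X-H)])
E
python3 - <<'E'
from wr import *
p,R=pose()
z=lambda a,b:(100+a/3,140+b/3)
for nm,L in dict(l=[(435,200),(612,208)],l2=[(440,250),(620,258)],r=[(95,217),(235,238)],r2=[(105,260),(250,285)]).items():
    a=[wplane(z(*q),.018 if '2' not in nm else .0045,.2,p,R)[1] for q in L]; d=a[0]-a[1]
    print(nm,a, 'angle', np.arctan2(d[0],-d[1]), np.arctan2(d[0],d[1]))
for q in[(525,222),(179,245)]: print(wplane(z(*q),.0045,.2,p,R))
for x in(.011,.008,.005,0,-.005,-.01,-.02): print(x,wproj(p+R.apply([x,.007,-.011]),p,R),wproj(p+R.apply([x,.0145,-.011]),p,R))
E
```

```text
l [array([-0.14759678,  0.03665794]), array([-0.14039839,  0.08748126])] angle -0.1406996685100196 -3.0008929850797736
l2 [array([-0.1222479 ,  0.03024688]), array([-0.11448893,  0.08668932])] angle -0.13661077442906416 -3.004981879160729
r [array([-0.15112446, -0.08281058]), array([-0.13972565, -0.03167551])] angle -0.2193297696379728 -2.9222628839518205
r2 [array([-0.12648719, -0.09730988]), array([-0.11314012, -0.04055123])] angle -0.2309587050738613 -2.910633948515932
(array([0.49039152, 0.12283259, 0.13526381]), array([-0.13013337,  0.05904103]))
(array([0.52333234, 0.00539674, 0.13537528]), array([-0.13069443, -0.06292607]))
0.011 [331.85643516 233.42381322] [346.88484775 233.34048961]
0.008 [332.11686643 235.8072713 ] [347.42117798 235.71534615]
0.005 [332.38650923 238.27894037] [347.97634151 238.17762362]
0 [332.85764416 242.6071867 ] [348.94601365 242.48823954]
-0.005 [333.35795615 247.21697757] [349.9752519  247.07754883]
-0.01 [333.88998501 252.13442499] [351.06917542 251.97114809]
-0.02 [335.0606914  263.01196345] [353.4741923  262.78828626]
```

```bash
python3 - <<'E'
s=open('fit.py').read().replace("def own","c0=c.copy(); c=c+R2@[-.0022,-.0015]\ndef own",1); open('fit.py','w').write(s)
E
cat >> wr.py <<'E'
def tgt(s,th,ang,hgt,tip=.008,tilt=None):
    "TCP pose with tip hgt above slot floor"
    return slot(s,th,.0045+hgt+tip), mkrot(np.pi/2+yaw-ang,th if tilt is None else tilt)
E
python3 - <<'E'
from wr import *
p,R=pose(); t=tgt(1,.2,.14,.04); print(t[0],slot(1,.2))
for r in rows(p,R,*t,6): print(r)
E
```

```text
[0.49905625 0.12682246 0.18188317] [0.4898862  0.1242056  0.13483997]
[14.9, -6.3, 5.3, 0.008, 0.034, -0.002]
[14.7, -6.2, 5.9, 0.009, 0.034, -0.002]
[14.6, -6.1, 6.5, 0.008, 0.034, -0.002]
[14.3, -6.0, 7.0, 0.009, 0.034, -0.002]
[14.1, -5.9, 7.5, 0.008, 0.034, -0.002]
[13.8, -5.8, 8.1, 0.009, 0.034, -0.003]
```

Call:
jog_arm --pt "15 -6 5 0.008 0.034 -0.002" --pt "15 -6 6 0.008 0.034 -0.002" --pt "15 -6 6.5 0.008 0.034 -0.002" --pt "14 -6 7 0.008 0.034 -0.002" --pt "14 -6 7.5 0.008 0.034 -0.002" --pt "14 -6 8 0.008 0.034 -0.002" --pt "0 0 0 0 0 0" --gripper 168

```text
clock: 3.5
position: [0.5002, 0.1149, 0.1792]
tool_rot: [-2.966, 1.364, -2.85]
force: [-1.1, -0.7, 0.1]
grip_width: 0.0288
```

Run:
```python
from wr import *
p,R=pose(); save('wrist','w2.png')
im=cv2.imread('pics/w2.png');cv2.imwrite('pics/w2z.png',cv2.resize(im[130:300,200:440],None,fx=3.3,fy=3.3,interpolation=cv2.INTER_CUBIC))
print(observe()['clock'],observe()['qpos'])
t=tgt(1,.2,.14,.04); print(R.inv().apply(t[0]-p),(R.inv()*t[1]).as_rotvec())
print(wproj(slot(1,.2),p,R))
```

```text
3.55 [ 0.21318606  0.64534467 -0.80471228  1.76401155  0.44097259  1.15390749
  0.92962852]
[-0.00311483  0.01186422 -0.00035754] [-0.02139809 -0.0063784   0.00388386]
[337.49517502 228.20200957]
```

View pics/w2z.png

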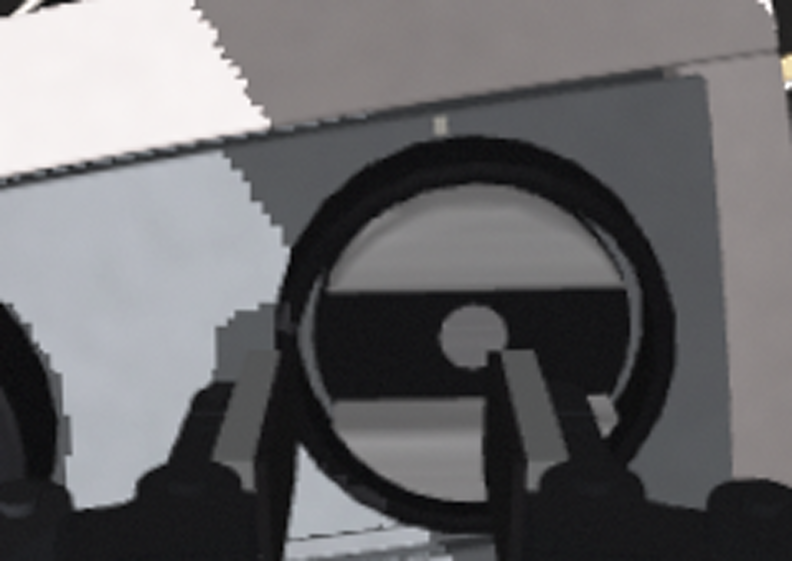

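Run:
```python
from wr import *
# view1
p1=np.array([0.46013742,0.16330788,0.27141087]);R1=Ro.from_euler('xyz',[-0.847,1.562,-0.646])
p2,R2_=pose()
def r(px,p,R):
    a=won(px,0,p,R);o=p+R.apply(T[:3,3]);d=a-o;return o,d/np.linalg.norm(d)
L=[r((275,214),p1,R1),r((200+473/3.3,130+337/3.3),p2,R2_),*[(o,d/np.linalg.norm(d)) for o,d in(ray('top',(246.4,218.5)),)]]
def ls(L):
    A=sum(np.eye(3)-np.outer(d,d) for o,d in L);b=sum((np.eye(3)-np.outer(d,d))@o for o,d in L);X=np.linalg.solve(A,b)
    return X,[np.linalg.norm((np.eye(3)-np.outer(d,d))@(X-o)) for o,d in L]
print(ls(L[:2]),ls(L),slot(1,.2))
X,co=wplane((200+473/3.3,130+337/3.3),.0045,.2,p2,R2_);print(X,co)
s=ls([L[1]]+[L[2]]);print(s)
q=R2_.inv().apply(X-p2);print('tool',q)
```

```text
(array([0.49176075, 0.12869631, 0.13470398]), [np.float64(0.0002516221377929665), np.float64(0.0002516221377928613)]) (array([0.49167244, 0.12815091, 0.13320653]), [np.float64(0.000519043316520599), np.float64(0.0009905401231665029), np.float64(0.0014641698967505453)]) [0.4898862  0.1242056  0.13483997]
[0.49202446 0.12893321 0.13416019] [-0.12457829  0.06595935]
(array([0.49223249, 0.12869866, 0.12788022]), [np.float64(0.0011679633431199768), np.float64(0.001167963343119857)])
tool [0.04589661 0.01580514 0.00299222]
```

```bash
sed -i 's/c=c+R2@\[-.0022,-.0015\]/c=c+np.array([.0003,.0022])/' fit.py
python3 - <<'E'
from wr import *
p,R=pose();print(p)
z=lambda a,b:(200+a/3.3,130+b/3.3)
for h,L in((.018,[(325,292),(625,288)]),(.0045,[(335,401),(480,398)])):
    a=[wplane(z(*q),h,.2,p,R)[1] for q in L];d=a[1]-a[0];print(a,np.arctan2(d[0],d[1]))
print(wplane(z(473,337),.0045,.2,p,R))
# view1 angles
p1=np.array([0.46013742,0.16330788,0.27141087]);R1=Ro.from_euler('xyz',[-0.847,1.562,-0.646])
z=lambda a,b:(100+a/3,140+b/3)
for nm,L in dict(l=[(435,200),(612,208)],l2=[(440,250),(620,258)],r=[(95,217),(235,238)],r2=[(105,260),(250,285)]).items():
    a=[wplane(z(*q),.018 if '2' not in nm else .0045,.2,p1,R1)[1] for q in L]; d=a[1]-a[0]
    print(nm,np.arctan2(d[0],d[1]))
for q in[(525,222),(179,245)]: print(wplane(z(*q),.0045,.2,p1,R1))
t=tgt(1,.2,.14,.005);
for r in rows(p,R,*t,5): print(r)
E
```

```text
[0.49997076 0.11561568 0.18025524]
[array([-0.14573758,  0.03844077]), array([-0.13808582,  0.08941181])] 0.149007054042778
[array([-0.11887453,  0.03458666]), array([-0.11505921,  0.06209259])] 0.1378295427718979
(array([0.4919016 , 0.12888632, 0.13481356]), array([-0.12786705,  0.06241475]))
l 0.12977102012275749
l2 0.12576549976611728
r 0.20860535734968666
r2 0.22034900730152807
(array([0.49151274, 0.12852137, 0.13490966]), array([-0.12835077,  0.06217053]))
(array([0.5257931 , 0.01120381, 0.13475343]), array([-0.1275644 , -0.06005042]))
[6.5, 3.1, 0.5, -0.004, -0.001, 0.001]
[6.4, 3.0, 0.5, -0.004, -0.001, 0.001]
[6.5, 3.0, 0.6, -0.004, -0.001, 0.001]
[6.5, 3.0, 0.5, -0.004, -0.001, 0.0]
[6.4, 3.1, 0.6, -0.004, -0.0, 0.001]
```

Call:
jog_arm --pt "3 6 1 -0.008 -0.002 0.001" --pt "3 6 1 -0.008 -0.002 0.001" --pt "3 4 1 -0.004 0 0" --pt "0 1 0 0 0 0" --pt "0 0 0 0 0 0"

```text
clock: 4.05
position: [0.4982, 0.1343, 0.1726]
tool_rot: [-2.99, 1.376, -2.85]
force: [-0.2, 0.1, -0.0]
grip_width: 0.0293
```

```bash
cat > st.py <<'E'
import sys
from wr import *
s,th,ang,h=map(float,sys.argv[1:5]); n=int(sys.argv[5]); nm=sys.argv[6] if len(sys.argv)>6 else None
p,R=pose()
if nm:
    save('wrist',nm+'.png');im=cv2.imread('pics/'+nm+'.png');cv2.imwrite('pics/'+nm+'z.png',cv2.resize(im[130:300,200:440],None,fx=3.3,fy=3.3,interpolation=cv2.INTER_CUBIC))
    p,R=pose()
t=tgt(s,th,ang,h); o=observe();print(o['clock'],p,o['force'].round(1),o['qpos'][6],'err mm',(R.inv().apply(t[0]-p)*1000).round(1),(R.inv()*t[1]).as_rotvec().round(3))
for r in rows(p,R,*t,n): print(r)
E
python3 st.py 1 .2 .14 .005 4 w3
```

```text
4.1 [0.49826219 0.13422574 0.17257283] [-0.5 -0.3  0.6] 0.9108473350491108 err mm [25.5 -3.7  0.3] [0.002 0.006 0.002]
[6.4, -0.9, 0.1, 0.0, 0.001, 0.0]
[6.4, -0.9, 0.1, 0.001, 0.002, 0.001]
[6.4, -1.0, 0.1, 0.0, 0.001, 0.0]
[6.3, -0.9, 0.1, 0.001, 0.002, 0.001]
```

View pics/w3z.png

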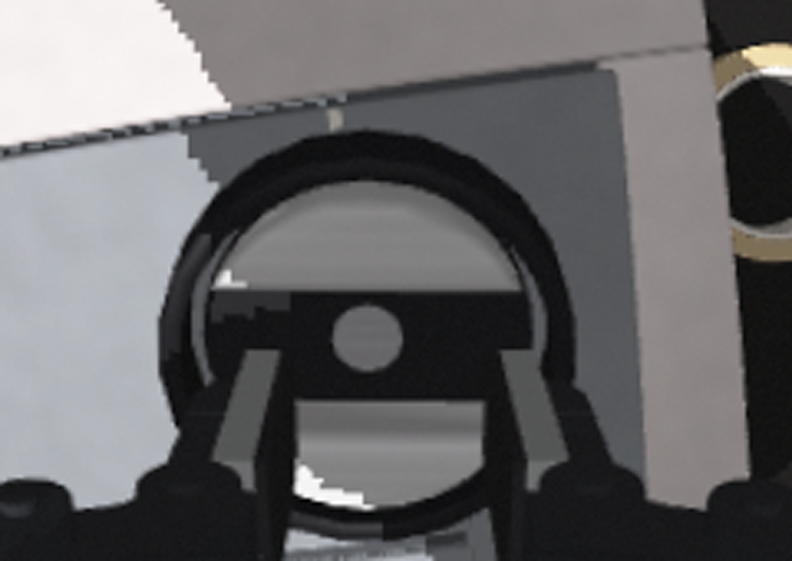

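Call:
jog_arm --pt "6 -1.5 0 0 0.002 0" --pt "6 -1 0 0 0.002 0" --pt "6 -1 0 0 0.001 0" --pt "4 0 0 0 0 0" --pt "0 0 0 0 0 0"

```text
clock: 4.6
position: [0.4942, 0.1284, 0.1489]
tool_rot: [-2.992, 1.37, -2.853]
force: [0.3, -0.1, 0.1]
grip_width: 0.0292
```

```bash
python3 st.py 1 .2 .14 .000 4 w4
```

```text
4.65 [0.49434185 0.12846752 0.14920648] [0.4 0.2 0.2] 0.8988805902899843 err mm [6.5 0.7 0.4] [0.001 0.    0.002]
[1.6, 0.2, 0.1, 0.0, 0.0, 0.001]
[1.6, 0.2, 0.1, 0.0, 0.0, 0.0]
[1.7, 0.2, 0.1, 0.0, 0.0, 0.001]
[1.6, 0.1, 0.1, 0.001, 0.0, 0.0]
```

View pics/w4z.png

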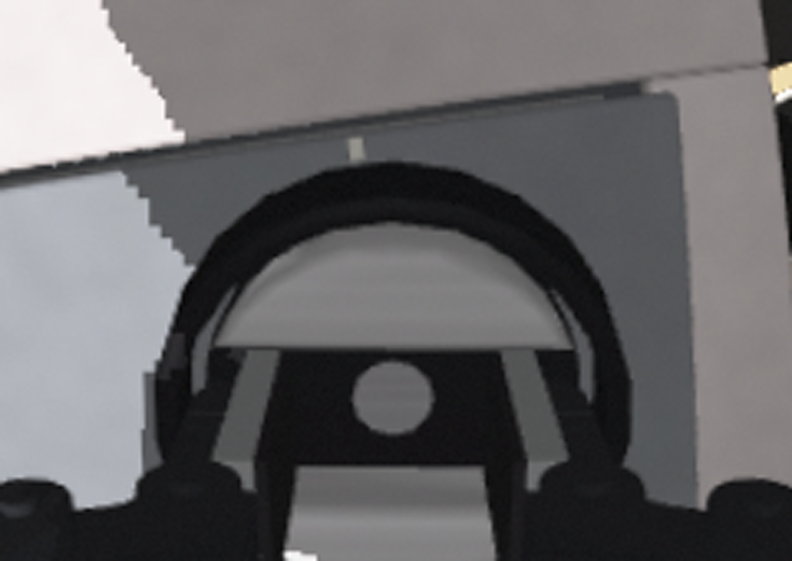

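Call:
jog_arm --pt "2 0 0 0 0 0" --pt "2 0 0 0 0 0" --pt "2 0 0 0 0 0" --pt "2 0 0 0 0 0" --pt "2 0 0 0 0 0"

```text
clock: 5.15
position: [0.4927, 0.1281, 0.1393]
tool_rot: [-2.992, 1.372, -2.853]
force: [-0.5, -0.5, 3.3]
grip_width: 0.029
```

```bash
python3 st.py 1 .2 .14 .000 4
```

```text
5.15 [0.49268679 0.12811441 0.13929297] [-0.5 -0.5  3.3] 0.8895336801857608 err mm [-3.5  0.6  0.2] [0.001 0.001 0.002]
[-0.9, 0.1, 0.0, 0.0, 0.0, 0.0]
[-0.9, 0.2, 0.1, 0.0, 0.0, 0.001]
[-0.9, 0.1, 0.0, 0.0, 0.001, 0.0]
[-0.8, 0.2, 0.1, 0.001, 0.0, 0.001]
```

```bash
sed -i 's/tip=.008/tip=.0045/' wr.py
python3 - <<'E'
from wr import *
p,R=pose()
for th in np.arange(.18,-.01,-.02):
    t=tgt(1,th,.14,-.001); r=rows(p,R,*t,1)[0]; print(round(th,3),r); p=p+R.apply(r[:3])/1000;R=R*Ro.from_rotvec(r[3:])
print(t[0])
E
```

```text
0.18 [3.6, 0.6, 0.0, 0.001, -0.019, 0.005]
0.16 [2.5, -0.1, -0.1, -0.0, -0.019, 0.003]
0.14 [2.6, 0.0, -0.2, -0.0, -0.02, 0.002]
0.12 [2.5, 0.0, -0.1, -0.0, -0.02, 0.003]
0.1 [2.6, -0.0, -0.1, -0.0, -0.02, 0.003]
0.08 [2.6, -0.0, -0.2, -0.0, -0.02, 0.003]
0.06 [2.5, -0.1, -0.1, -0.0, -0.019, 0.003]
0.04 [2.6, 0.0, -0.1, -0.0, -0.02, 0.002]
0.02 [2.6, 0.0, -0.2, -0.0, -0.02, 0.003]
0.0 [2.5, -0.0, -0.1, -0.0, -0.02, 0.003]
[0.4885769  0.12750624 0.113     ]
```

Call:
jog_arm --pt "3.5 0.5 0 0 -0.02 0.003" --pt "3 0 -0.1 0 -0.02 0.003" --pt "3 0 -0.1 0 -0.02 0.003" --pt "3 0 -0.1 0 -0.02 0.003" --pt "3 0 -0.1 0 -0.02 0.003"

```text
clock: 5.65
position: [0.4902, 0.1277, 0.1238]
tool_rot: [-2.984, 1.477, -2.846]
force: [-1.7, -1.9, 6.6]
grip_width: 0.0292
```

```bash
python3 st.py 1 .1 .14 .000 1
```

```text
5.65 [0.4901566  0.12773974 0.12383021] [-1.7 -1.9  6.6] 0.8320838748084984 err mm [-2.9  0.2 -0.3] [0.001 0.006 0.001]
[-2.9, 0.2, -0.3, 0.001, 0.006, 0.001]
```

Call:
jog_arm --pt "3 0 -0.2 0 -0.02 0.003" --pt "3 0 -0.2 0 -0.02 0.003" --pt "3 0 -0.2 0 -0.02 0.003" --pt "3 0 -0.2 0 -0.02 0.003" --pt "3 0 -0.2 0 -0.016 0.003" --pt "3 0 0 0 0 0" --pt "3 0 0 0 0 0"

```text
clock: 6.35
position: [0.4891, 0.1277, 0.1191]
tool_rot: [-0.65, 1.548, -0.511]
force: [-26.7, -11.1, 83.3]
grip_width: 0.0293
```

```bash
python3 st.py 1 0 .14 .000 1 w5
```

```text
6.4 [0.48912687 0.12774943 0.11913687] [-25.7 -11.6  82.4] 0.744672171894705 err mm [ 5.1 -0.1 -0.7] [0.001 0.019 0.014]
[5.1, -0.1, -0.7, 0.001, 0.019, 0.014]
```

View pics/w5z.png

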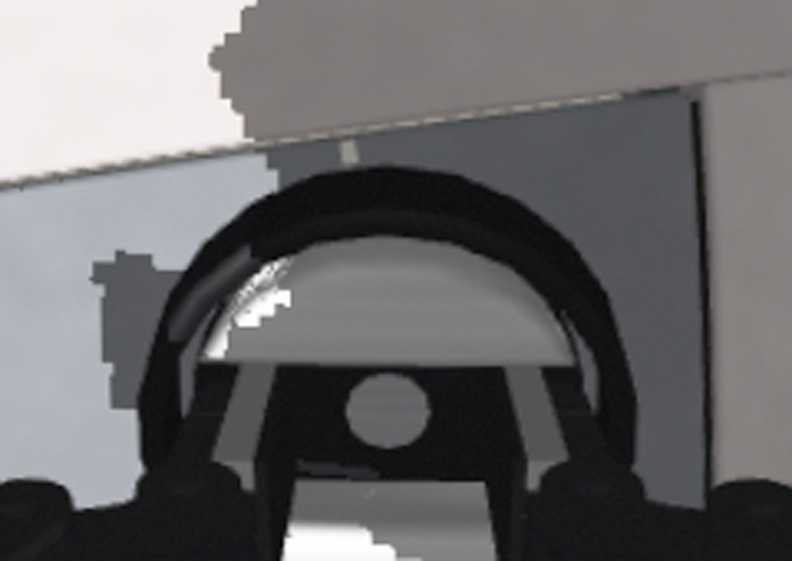

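Call:
jog_arm --pt "1 0 -0.4 0 0.01 0.007" --pt "1 0 -0.3 0 0.009 0.007"

```text
clock: 6.6
position: [0.489, 0.1274, 0.1201]
tool_rot: [-0.856, 1.567, -0.717]
force: [0.8, -1.1, 7.5]
grip_width: 0.0291
```

```bash
sed -i 's/tip=.0045/tip=.0096/' wr.py; python3 st.py 1 0 .14 .000 1
```

```text
6.6 [0.4889789  0.12742067 0.12011587] [ 0.8 -1.1  7.5] 0.7709878989123942 err mm [ 1.   0.1 -0.4] [0.001 0.003 0.003]
[1.0, 0.1, -0.4, 0.001, 0.003, 0.003]
```

Call:
jog_arm --pt "2 0 -0.3 0 0 0" --pt "1.5 0 0 0.05 0 0" --pt "1.5 0 0 0.08 0 0"

```text
clock: 6.9
position: [0.4891, 0.1277, 0.1196]
tool_rot: [-0.682, 1.563, -0.676]
force: [-14.4, -5.4, 45.4]
grip_width: 0.0295
```

```bash
python3 st.py 1 0 .14 .000 1
```

```text
6.9 [0.48911711 0.12766952 0.11961537] [-14.4  -5.4  45.4] 0.653231577674438 err mm [ 0.5 -0.2 -0.5] [-0.132  0.006  0.006]
[0.5, -0.2, -0.5, -0.132, 0.006, 0.006]
```

Call:
jog_arm --pt "1.2 0 -0.3 0.1 0 0" --pt "1.2 0 -0.3 0.1 0 0" --pt "1.2 0 0 0.1 0 0" --pt "1.2 0 0 0.1 0 0"

```text
clock: 7.3
position: [0.4892, 0.128, 0.1198]
tool_rot: [-0.192, 1.557, -0.602]
force: [-11.1, -3.5, 33.4]
grip_width: 0.0292
```

```bash
python3 st.py 1 0 .14 .000 1 w6
```

```text
7.35 [0.48914908 0.1279509  0.11980663] [-9.5 -3.5 30. ] 0.29314032593457656 err mm [ 0.7 -0.6 -0.4] [-0.555  0.013  0.006]
[0.7, -0.6, -0.4, -0.555, 0.013, 0.006]
```

View pics/w6z.png

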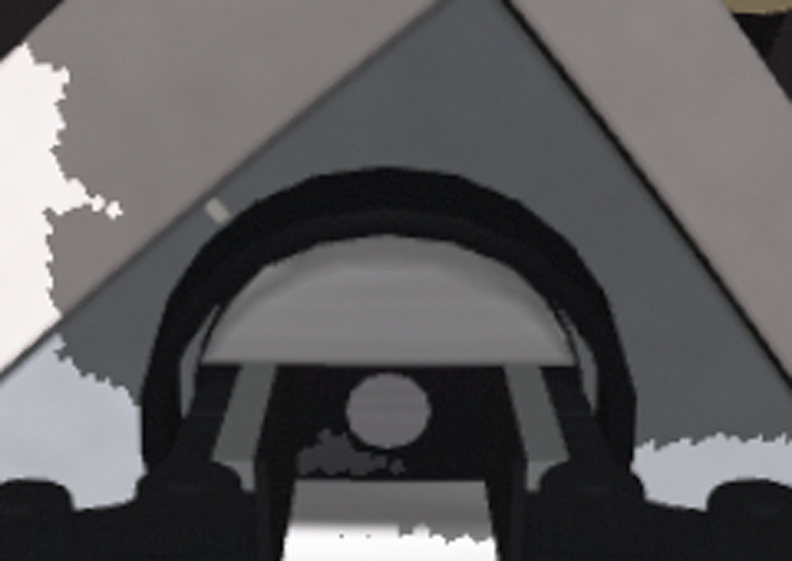

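Call:
jog_arm --pt "1.3 -0.3 -0.2 0.1 0.005 0" --pt "1.3 -0.3 -0.2 0.1 0 0" --pt "1.3 -0.2 0 0.1 0 0" --pt "1.3 -0.2 0 0.1 0 0" --pt "1.3 0 0 0.1 0 0" --pt "1.3 0 0 0.1 0 0" --pt "1.3 0 0 0.1 0 0"

```text
clock: 8.05
position: [0.4896, 0.1283, 0.1197]
tool_rot: [0.625, 1.552, -0.518]
force: [-9.8, -2.4, 34.6]
grip_width: 0.0293
```

```bash
python3 st.py 1 0 1.571 .000 1; python3 -c "
from h import *
print(observe()['moment'])"
```

```text
8.05 [0.4895992  0.12829036 0.11974984] [-9.8 -2.4 34.6] -0.3080031051057341 err mm [ 0.6 -1.3  0.3] [ 0.15   0.014 -0.012]
[0.6, -1.3, 0.3, 0.15, 0.014, -0.012]
[-1.00167586  2.30152309  0.07069593]
```

Call:
jog_arm --pt "1.3 -0.3 0.2 0.1 0.005 0" --pt "1.3 -0.3 0 0.08 0 0" --pt "1.3 0 0 0.06 0 0"

```text
clock: 8.35
position: [0.4905, 0.1278, 0.1198]
tool_rot: [1.095, 1.551, -0.299]
force: [-5.3, -8.7, 30.9]
grip_width: 0.0292
```

```bash
python3 st.py 1 0 1.571 .000 1 w7; python3 -c "
from h import *
print(observe()['moment'])"
```

```text
8.4 [0.49050311 0.12778527 0.11982871] [-4.8 -3.5 29.8] -0.5119673866807398 err mm [ 0.7 -2.  -0.1] [-0.105  0.01  -0.017]
[0.7, -2.0, -0.1, -0.105, 0.01, -0.017]
[-0.96413869  1.43661985  0.10600158]
```

View pics/w7z.png

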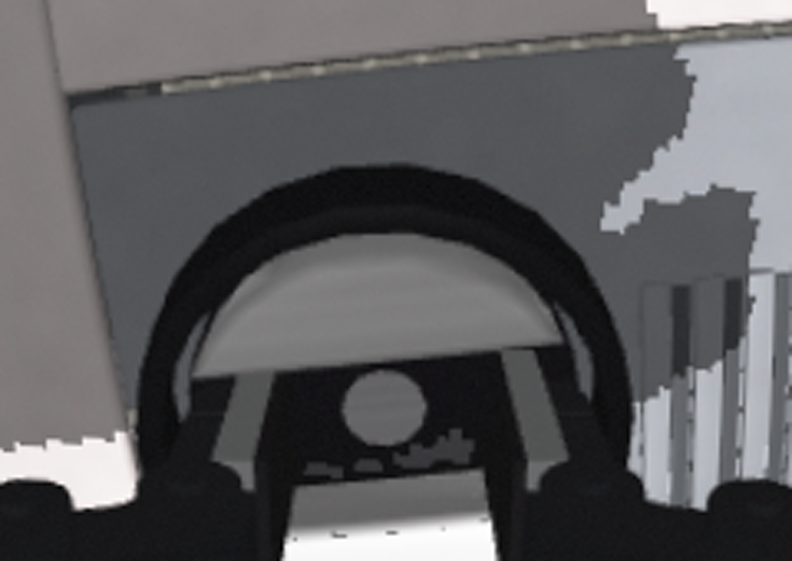

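Call:
jog_arm --pt "1.3 -0.4 0 0.08 0 0" --pt "1.3 -0.4 0 0.08 0 0"

```text
clock: 8.6
position: [0.4909, 0.1277, 0.1199]
tool_rot: [1.264, 1.547, -0.294]
force: [-9.0, -5.5, 34.1]
grip_width: 0.0293
```

```bash
python3 st.py 1 0 1.571 .000 1; python3 -c "
from h import *
print(observe()['moment'])"
```

```text
8.6 [0.49086095 0.12771946 0.11991117] [-9.  -5.5 34.1] -0.6444670458801615 err mm [ 0.8 -2.3  0.2] [-0.265  0.01  -0.022]
[0.8, -2.3, 0.2, -0.265, 0.01, -0.022]
[-1.18870881  2.24354869  3.90311441]
```

Call:
jog_arm --pt "1 0 0 -0.14 0 0" --pt "0 0 0 -0.08 0 0"

```text
clock: 8.8
position: [0.4918, 0.1284, 0.1208]
tool_rot: [1.056, 1.543, -0.277]
force: [-1.0, 1.8, 3.4]
grip_width: 0.029
```

```bash
python3 st.py 1 0 1.571 .05 4; python3 -c "
from h import *
print(observe()['moment'])"
```

```text
8.8 [0.49182802 0.12842358 0.12079198] [-1.   1.8  3.4] -0.4669674131136134 err mm [-48.4  -2.2   0.8] [-0.04   0.014 -0.024]
[-12.1, -0.5, 0.2, -0.01, 0.004, -0.006]
[-12.1, -0.6, 0.1, -0.01, 0.003, -0.006]
[-12.1, -0.7, 0.1, -0.01, 0.004, -0.006]
[-12.0, -0.8, 0.1, -0.01, 0.003, -0.006]
[ 0.38649828  0.29569082 -0.04969316]
```

Call:
jog_arm --pt "-8 0 0 -0.02 0.003 -0.006" --pt "-14 0 0 0 0.003 -0.006" --pt "-15 0 0 0 0.003 -0.006" --pt "-15 0 0 0 0 -0.006" --pt "-12 0 0 0 0 0" --pt "0 0 0 0 0 0"

```text
clock: 9.4
position: [0.4906, 0.1292, 0.1869]
tool_rot: [-0.129, 1.566, -1.436]
force: [0.9, 0.3, -0.0]
grip_width: 0.029
```

```bash
python3 st.py -1 0.01 .21 .05 12 w8
python3 - <<'E'
from h import *
save('side','s8.png');im=cv2.imread('pics/s8.png');cv2.imwrite('pics/s8z.png',cv2.resize(im[160:275,200:340],None,fx=5,fy=5,interpolation=cv2.INTER_CUBIC))
E
```

```text
9.45 [0.49026174 0.12909101 0.18616256] [-0.3  0.3 -0.5] -0.35959317329334634 err mm [ 16.3   0.4 125. ] [-1.375  0.01  -0.004]
[1.4, 0.0, 10.4, -0.115, 0.001, -0.0]
[1.3, -1.2, 10.4, -0.115, 0.001, -0.0]
[1.3, -2.3, 10.2, -0.115, 0.001, -0.0]
[1.3, -3.5, 9.8, -0.114, 0.001, -0.0]
[1.3, -4.6, 9.4, -0.115, 0.001, -0.001]
[1.3, -5.6, 8.8, -0.114, 0.001, -0.001]
[1.3, -6.6, 8.1, -0.115, 0.001, -0.0]
[1.3, -7.5, 7.3, -0.114, 0.001, -0.001]
[1.3, -8.2, 6.3, -0.115, 0.001, -0.0]
[1.4, -8.9, 5.4, -0.114, 0.0, -0.001]
[1.3, -9.4, 4.3, -0.115, 0.001, -0.0]
[1.4, -9.9, 3.2, -0.114, 0.0, -0.001]
```

View pics/w8.png

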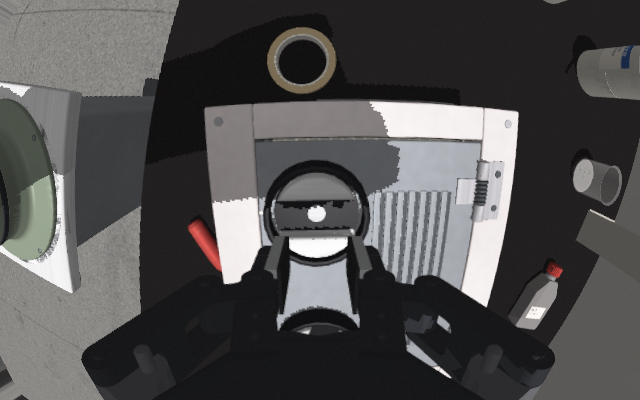

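View pics/s8z.png

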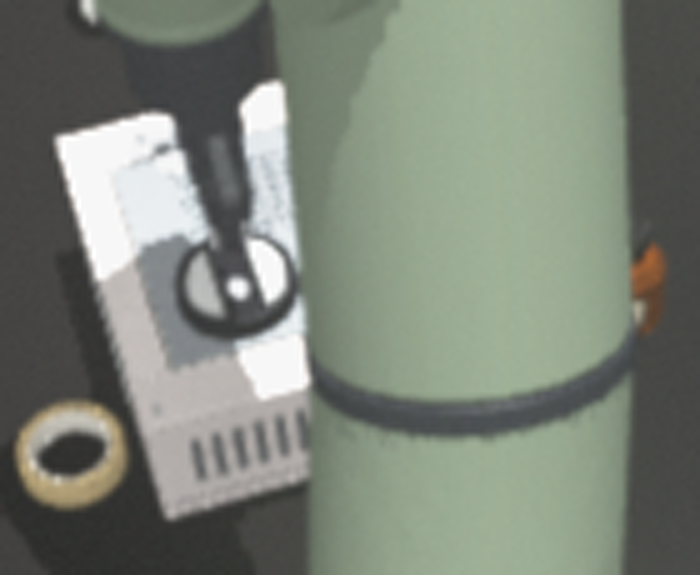

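Call:
jog_arm --pt "1 0 10.4 -0.115 0.001 0" --pt "1 -1.2 10.4 -0.115 0.001 0" --pt "1 -2.3 10.2 -0.115 0.001 0" --pt "1 -3.5 9.8 -0.115 0.001 0" --pt "1 -4.6 9.4 -0.115 0.001 0" --pt "1 -5.6 8.8 -0.115 0.001 0" --pt "1 -6.6 8.1 -0.115 0.001 0" --pt "1 -7.5 7.3 -0.115 0.001 0" --pt "1 -8.2 6.3 -0.115 0.001 0" --pt "1 -8.9 5.4 -0.115 0 0" --pt "1 -9.4 4.3 -0.115 0 0" --pt "1 -9.9 3.2 -0.115 0 0" --pt "0 0 0 0 0 0" --pt "0 0 0 0 0 0"

```text
clock: 10.9
position: [0.5215, 0.0055, 0.1608]
tool_rot: [2.87, 1.549, 2.999]
force: [-0.0, -0.3, 0.2]
grip_width: 0.0291
```

```bash
python3 st.py -1 0.01 .21 .035 3 w9
```

```text
10.95 [0.52150102 0.00548386 0.16078454] [-0.1  0.  -0.5] 1.1201144186568968 err mm [5.4 2.7 2.1] [ 0.062 -0.012 -0.007]
[1.8, 0.9, 0.7, 0.021, -0.004, -0.002]
[1.8, 0.9, 0.7, 0.02, -0.004, -0.002]
[1.8, 0.9, 0.6, 0.021, -0.004, -0.003]
```

View pics/w9z.png

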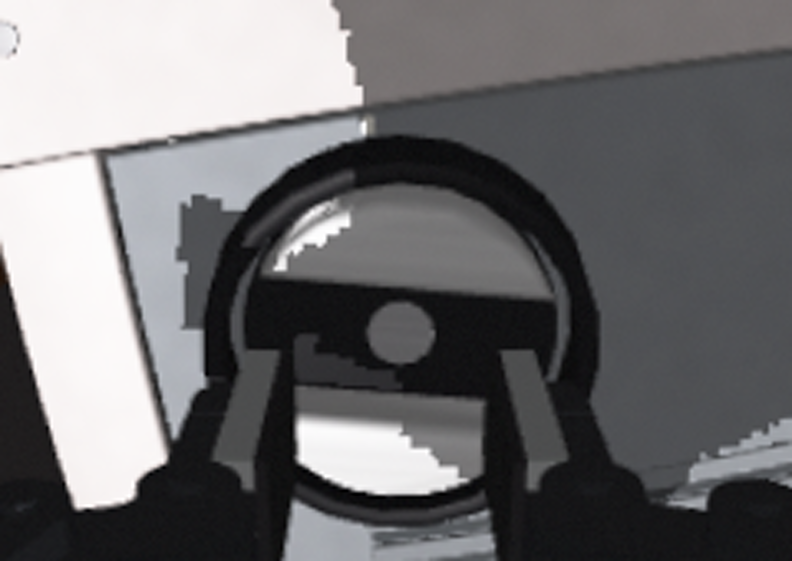

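Run:
```python
from wr import *
p,R=pose()
z=lambda a,b:(200+a/3.3,130+b/3.3)
for h,L in((.018,[(262,278),(550,298)]),(.0045,[(300,386),(484,398)])):
    a=[wplane(z(*q),h,.007,p,R)[1] for q in L];d=a[1]-a[0];print(np.arctan2(d[0],d[1]))
X,q=wplane(z(401,333),.0045,.007,p,R);print(X,q,slot(-1,.007))
```

```text
0.22491659398833636
0.22405151502633575
[0.52394194 0.00843138 0.1103868 ] [-0.12670309 -0.06220843] [0.52263765 0.00827593 0.11039588]
```

Call:
jog_arm --pt "0 1 1.2 0.02 -0.004 -0.002" --pt "0 1 1 0.02 -0.004 -0.002" --pt "0 0.7 0.8 0.008 -0.004 -0.002" --pt "0 0 0 0 0 0"

```text
clock: 11.35
position: [0.5241, 0.0107, 0.1609]
tool_rot: [-2.899, 1.563, -2.825]
force: [-0.2, -0.4, 0.2]
grip_width: 0.029
```

```bash
python3 st.py -1 0.007 .224 .0 1 w10
```

```text
11.4 [0.52411436 0.01066675 0.16090379] [0.6 0.  0.3] 1.0531681979667407 err mm [40.9 -2.2 -1.3] [ 0.02  -0.001  0.   ]
[40.9, -2.2, -1.3, 0.02, -0.001, 0.0]
```

View pics/w10z.png

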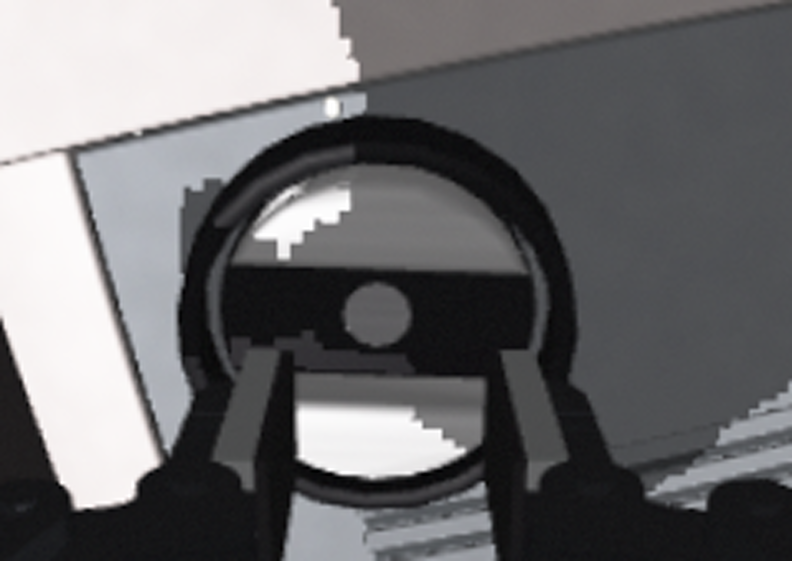

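Call:
jog_arm --pt "8 -1 0 0.015 0 0" --pt "8 -0.7 -0.2 0.005 0 0" --pt "6 0 0 0 0 0" --pt "0 0 0 0 0 0"

```text
clock: 11.8
position: [0.5236, 0.0086, 0.1367]
tool_rot: [-2.893, 1.562, -2.841]
force: [-0.0, -0.2, -0.4]
grip_width: 0.0288
```

```bash
python3 st.py -1 0.007 .224 .0 1 w11
```

```text
11.85 [0.52372779 0.00861745 0.13700478] [-0.1  0.   0.1] 1.0084027884965099 err mm [17.  -0.2 -0.9] [-0.002 -0.001  0.001]
[17.0, -0.2, -0.9, -0.002, -0.001, 0.001]
```

View pics/w11z.png

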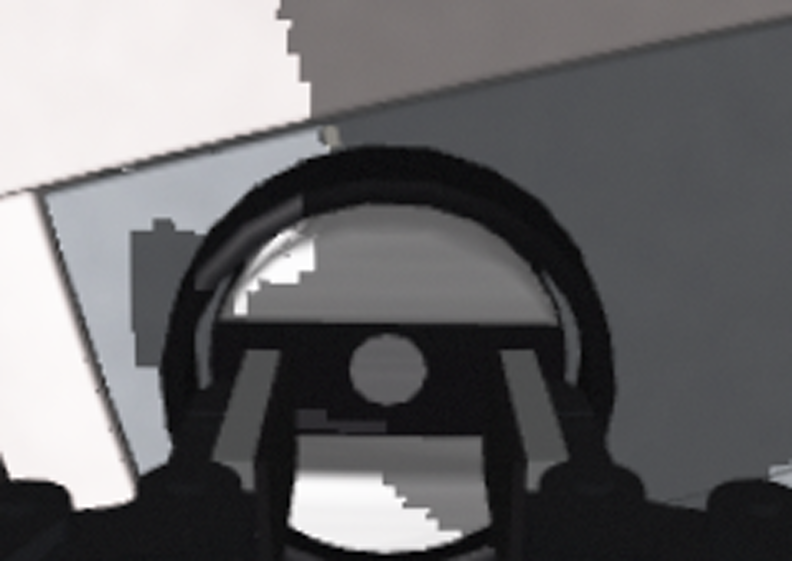

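Call:
jog_arm --pt "4 0 0 0 0 0" --pt "4 0 0 0 0 0" --pt "4 0 0 0 0 0" --pt "3 0 0 0 0 0" --pt "2 0 0 0 0 0"

```text
clock: 12.35
position: [0.5241, 0.0086, 0.1195]
tool_rot: [-2.81, 1.563, -2.758]
force: [-14.4, -3.2, 52.7]
grip_width: 0.0291
```

```bash
python3 st.py -1 0.0 .224 .0 1
```

```text
12.35 [0.52405489 0.00862671 0.11952689] [-14.4  -3.2  52.7] 0.9853496309740711 err mm [ 0.4 -0.3 -1.5] [-0.002 -0.007  0.002]
[0.4, -0.3, -1.5, -0.002, -0.007, 0.002]
```

Seated on the floor and pressed shut. Now turn.

Call:
jog_arm --pt "1.2 0 -0.4 0.05 -0.004 0" --pt "1.2 0 -0.4 0.1 0 0" --pt "1.2 0 -0.2 0.1 0 0" --pt "1.2 -0.2 0 0.1 0 0" --pt "1.2 -0.2 0 0.1 0 0"

```text
clock: 12.85
position: [0.5242, 0.0088, 0.1198]
tool_rot: [-0.781, 1.564, -1.194]
force: [-10.3, -0.0, 30.2]
grip_width: 0.0293
```

```bash
python3 st.py -1 0.0 1.571 .0 1 w12
```

```text
12.9 [0.52415553 0.00878566 0.11984817] [-9.2 -0.2 28.5] 0.5827501647222025 err mm [ 0.7 -1.1 -1.2] [0.873 0.007 0.002]
[0.7, -1.1, -1.2, 0.873, 0.007, 0.002]
```

View pics/w12z.png

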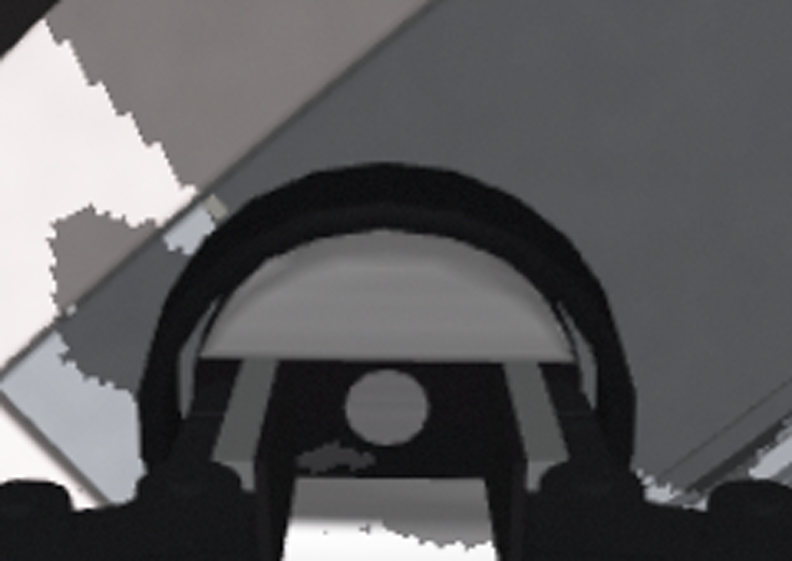

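Call:
jog_arm --pt "1.3 -0.2 -0.2 0.1 0 0" --pt "1.3 -0.2 0 0.1 0 0" --pt "1.3 -0.2 0 0.1 0 0" --pt "1.3 -0.2 0 0.1 0 0" --pt "1.3 -0.2 0 0.1 0 0" --pt "1.3 -0.2 0 0.1 0 0" --pt "1.3 -0.2 0 0.1 0 0" --pt "1.3 -0.2 0 0.1 0 0" --pt "1.3 -0.2 0 0.1 0 0"

```text
clock: 13.8
position: [0.5248, 0.0085, 0.1199]
tool_rot: [0.582, 1.553, -0.772]
force: [-3.2, -2.6, 26.3]
grip_width: 0.0293
```

```bash
python3 st.py -1 0.0 1.571 .0 1;  python3 -c "
from h import *
print(observe()['moment'])"
```

```text
13.8 [0.52484322 0.00850081 0.11987049] [-3.2 -2.6 26.3] -0.19200589305781765 err mm [ 0.7 -2.2 -0.3] [-0.061  0.015 -0.009]
[0.7, -2.2, -0.3, -0.061, 0.015, -0.009]
[-0.65808215  1.22737228  0.18672066]
```

Call:
jog_arm --pt "1.3 -0.4 0 0.08 0 0" --pt "1.3 -0.4 0 0.08 0 0" --pt "1.3 -0.4 0 0.08 0 0"

```text
clock: 14.1
position: [0.5253, 0.0085, 0.1199]
tool_rot: [0.895, 1.547, -0.702]
force: [-8.5, -4.0, 33.3]
grip_width: 0.0296
```

```bash
python3 st.py -1 0.0 1.571 .0 1 w13;  python3 -c "
from h import *
print(observe()['moment'])"
```

```text
14.15 [0.52538095 0.00855599 0.11994818] [-7.7 -4.4 30.2] -0.3969818809011998 err mm [ 0.8 -2.8  0.4] [-0.309  0.018 -0.016]
[0.8, -2.8, 0.4, -0.309, 0.018, -0.016]
[-0.98760992  1.94917553  4.91538304]
```

View pics/w13z.png

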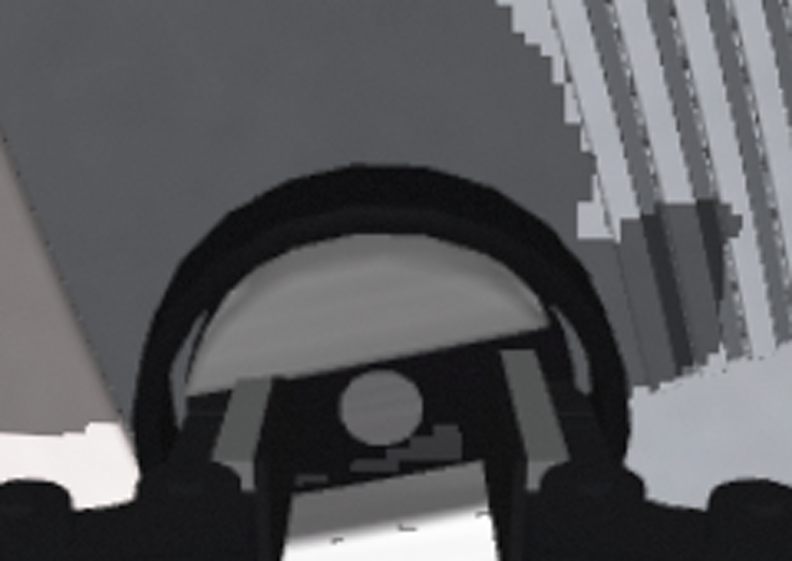

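Call:
jog_arm --pt "1 0 0 -0.14 0 0" --pt "0 0 0 -0.12 0 0"

```text
clock: 14.35
position: [0.5267, 0.0093, 0.1207]
tool_rot: [0.679, 1.543, -0.653]
force: [-0.0, 2.1, 3.5]
grip_width: 0.029
```

```bash
python3 st.py -1 0.0 1.571 .0 1;  python3 -c "
from h import *
print(observe()['moment'])"
```

```text
14.35 [0.52667067 0.00930635 0.12073686] [-0.   2.1  3.5] -0.18446756068669348 err mm [ 1.6 -4.2  0. ] [-0.039  0.022 -0.017]
[1.6, -4.2, 0.0, -0.039, 0.022, -0.017]
[ 0.49192401  0.2490217  -0.05273562]
```

Call:
jog_arm --pt "-6 -0.5 0 -0.02 0.005 -0.005" --pt "-10 0 0 0 0.005 -0.005" --pt "-20 0 0 0 0 0" --pt "-40 0 0 0 0 0" --pt "-40 0 0 0 0 0" --pt "-20 0 40 0 0 0" --pt "0 0 45 0 0 0" --pt "0 0 45 0 0 0" --pt "0 0 45 0 0 0" --pt "0 0 45 0 0 0" --pt "0 0 45 0 0 0" --pt "0 0 20 0 0 0" --pt "0 0 0 0 0 0" --pt "0 0 0 0 0 0"

```text
clock: 15.75
position: [0.6002, -0.2737, 0.2712]
tool_rot: [0.8, 1.556, -0.515]
force: [0.4, 0.9, -0.3]
grip_width: 0.0295
```

Run:
```python
from wr import *
print(pose()[0])
for n in('top','side','wrist'): save(n,n+'9.png')
im=cv2.imread('pics/top9.png');cv2.imwrite('pics/top9z.png',cv2.resize(im[135:300,195:395],None,fx=3.6,fy=3.6,interpolation=cv2.INTER_CUBIC))
im=cv2.imread('pics/side9.png');cv2.imwrite('pics/side9z.png',cv2.resize(im[160:275,200:340],None,fx=5,fy=5,interpolation=cv2.INTER_CUBIC))
```

```text
[ 0.60018591 -0.27369322  0.27121077]
```

View pics/top9z.png

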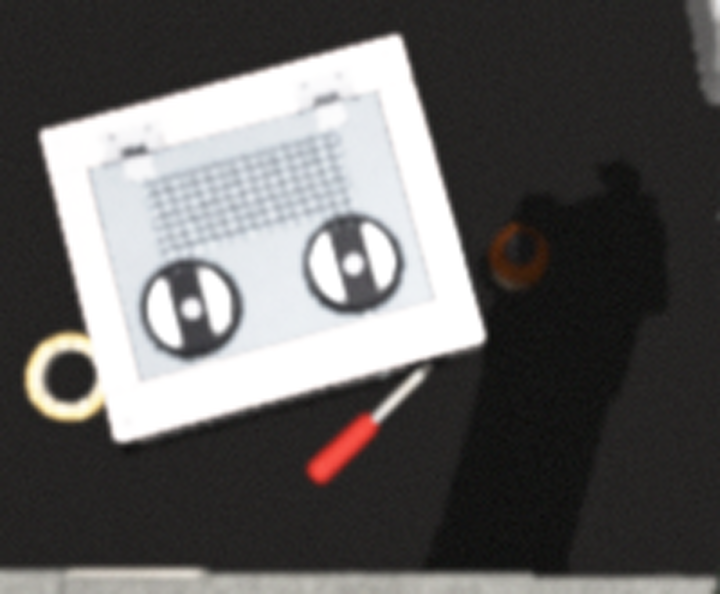

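View pics/side9z.png

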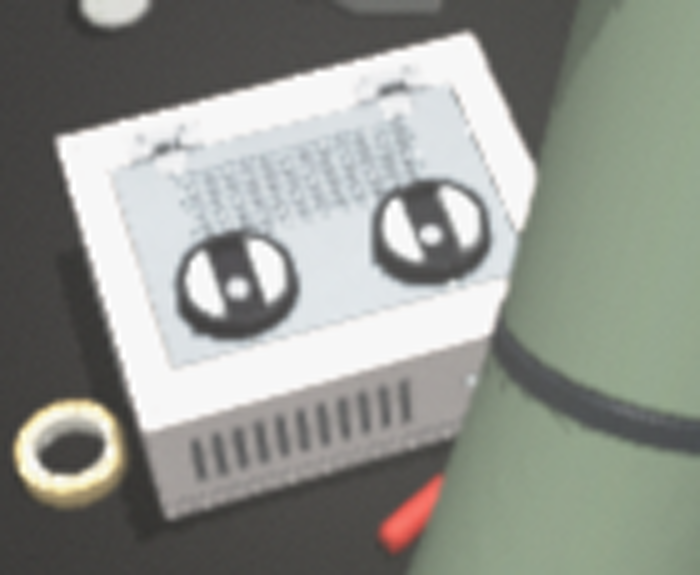

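View pics/wrist9.png

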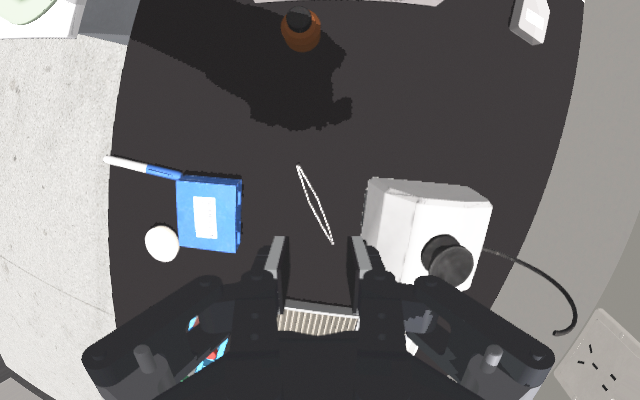

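Run:
```python
from wr import *
im=cv2.imread('pics/top9.png',0)
for s,(cx,cy) in((1,(195+191/3.6,135+308/3.6)),(-1,(195+353/3.6,135+263/3.6))):
    for a in(1.40,1.45,1.5,1.571,1.62):
        # slot centerline projected; sample darkness of slot strips
        C=slot(s,.005,.018); th=np.pi/2+yaw-a
        y=np.array([np.cos(th),np.sin(th),0]);x=np.array([y[1],-y[0],0])
        d=[proj('top',C+y*.025),proj('top',C-y*.025)]
        e=d[1]-d[0]
        # contrast: strip just inside vs outside edges at +-13mm
        up=cv2.resize(im,None,fx=1,fy=1).astype(np.float32)
        def smp(P):
            q=np.array([proj('top',p) for p in P],np.float32);return cv2.remap(up,q[:,0].reshape(1,-1),q[:,1].reshape(1,-1),cv2.INTER_CUBIC).mean()
        t=np.linspace(-.024,.024,25)
        pr=[smp([C+y*k+x*o for k in t]) for o in np.arange(-.018,.0181,.003)]
        print(s,a,'slope',np.degrees(np.arctan2(e[0],e[1])).round(1),'max grad',np.abs(np.diff(pr)).max().round(1),np.sort(np.abs(np.diff(pr)))[-4:].round(0))
    # edge-fit: Sobel orientation inside circle
    g=cv2.GaussianBlur(im.astype(np.float32),(0,0),.7);gx=cv2.Sobel(g,5,1,0);gy=cv2.Sobel(g,5,0,1)
    yy,xx=np.mgrid[:400,:640];r=np.hypot(xx-cx,yy-cy)
    m=(r<9.0)&(r>3.5)&(np.abs(gx)>80)
    gxx,gyy,gxy=(gx[m]**2).sum(),(gy[m]**2).sum(),(gx[m]*gy[m]).sum()
    print('edge angle from vertical',np.degrees(.5*np.arctan2(2*gxy,gxx-gyy)),m.sum())
```

```text
1 1.4 slope 24.0 max grad 64.5 [43. 43. 60. 65.]
1 1.45 slope 21.1 max grad 81.6 [40. 50. 71. 82.]
1 1.5 slope 18.2 max grad 96.8 [35. 53. 81. 97.]
1 1.571 slope 14.0 max grad 105.3 [ 35.  53.  86. 105.]
1 1.62 slope 11.2 max grad 99.0 [37. 51. 81. 99.]
edge angle from vertical -13.962286 122
-1 1.4 slope 24.9 max grad 57.4 [44. 46. 56. 57.]
-1 1.45 slope 22.0 max grad 74.8 [42. 51. 70. 75.]
-1 1.5 slope 19.1 max grad 91.8 [38. 54. 81. 92.]
-1 1.571 slope 14.9 max grad 101.1 [ 36.  55.  87. 101.]Traceback (most recent call last):
  File "<stdin>", line 15, in <module>
  File "<stdin>", line 13, in smp
  File "h.py", line 13, in proj
    c=camera_info(cam); f=200/np.tan(np.radians(c['fov_y'])/2)
ValueError: time passes only in moves, steps and waits
```

Run:
```python
from workcell import observe,bot
o=observe();print(o['clock'],o['force'].round(1)); print(bot.job_done())
```

```text
15.9 [-0.1  0.5 -0.4]
the job is handed in; nothing more can be done
None
```

The cover is shut and both fasteners are locked at their stops. I handed the job in at 15.9 s of the 59 s allowed. No verdict is reported.

**What I did:** I lowered the fingertips into the left slot, pressed the cover down flush, and turned the dial clockwise to its stop. The stop showed as a moment of about 4 N m. I then did the same on the right dial, where the moment reached about 5 N m. Each time I unwound the tool inside the slot play before lifting, so the dial stayed where it was.

**Departure from one fingertip:** I used both fingertips side by side, held 29 mm apart in the slot. Closed, the fingers looked too small to turn the dial. Nothing was pinched.

**Last checks:**
- **Cover:** after release, the top and side pictures show it lying level with the rim with no gap at the front. I did not measure its final angle.
- **Left fastener:** its slot edge measured 13.96° in the top picture, against 14.0° expected when locked.
- **Right fastener:** the picture matched the locked angle best of the four angles tried. The check script stopped on an interface error before its edge measurement and the last trial angle (1.62), so this one is less thoroughly checked.
- **Loose items:** the tape, screwdriver, bottle, marker and dish appear where they were, judged by eye.
- **Robot:** it was clear of everything, with about 0 N at the wrist.
- **Force:** the highest reading was about 88 N, briefly, when the cover first reached its stop (the limit is 120 N). I then reduced the press to about 25–50 N.

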